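Index the sample wheel and start the dose

TASK

Turn the little sample wheel by pushing on the bare spokes at its top with a fingertip until the open jar, the one without a lid, stands centred under the dosing nozzle; then press the start button on the control box all the way down and let it come up again. Do not press the button before the jar is in place, touch only the spokes and the button, and lift or knock over nothing: the jars and bottles ride along on their dishes and everything else stays where it is.

Things in the scene. Friction and masses are not known exactly. Their poses are not given: they have to be found in the camera images.
- wheel_hub (a point): Point on the wheel's vertical axis at the height of the spokes' centre line, 155 mm above the table, in a black hub disc of radius 24 mm. Three bare level steel spokes, rods 10 mm thick, end in 16 mm black balls centred 90 mm from the axis. This frame turns with the wheel: from above the spokes lie at +60, +180 and -60 degrees from its x axis (counterclockwise positive).
- wheel (a joint): Angle of the sample wheel in rad, 0 at the start, growing counterclockwise from above. Turns either way, no spring, stays where left; about 2 N at mid-spoke starts it, plus some 4 N drag per rad/s. Within 85 mm of the axis only the hub (radius 24 mm or less) stands between the spokes down to 52 mm above the table: a closed finger can be lowered there.
- tray: Lower aluminium star, turns with the wheel, not to be touched: three flat arms at 0, +120 and -120 degrees from its x axis (below the gaps between spokes), each ending in a round cup-like dish 55 mm wide (48 mm inside) centred 120 mm from the axis; dish floor 40 mm, dish rim 56 mm above the table. Origin on the axis at table height, z up.
- nozzle (a point): Lower tip of the fixed dosing nozzle, 116 mm above the table, 120 mm from the wheel's axis, pointing down. The 8 mm tip hangs from a 20 mm wide steel head on an arm running outward to a column 195 mm from the axis; all of it is below 165 mm. The point's x axis points from the wheel's axis outward to the column.
- open_jar_rim (a point): Centre of the mouth of the open jar: straight amber glass cup without lid, 43 mm across, wall 3 mm, 50 mm tall, loose, standing in one of the three dishes (which one varies); mouth 90 mm above the table.
- open_jar: The same open jar; origin at the centre of its underside, z up along it.
- tray_bottle: Capped amber bottle, 43 mm diameter, 62 mm tall, loose in another dish; origin at the centre of its underside, z up.
- tray_pot: White lidded pot, 43 mm diameter, 40 mm tall, loose in the third dish; origin at the centre of its underside, z up.
- start_top (a point): Centre of the top face of the start button, a round grey cap of 28 mm diameter in a black housing on a grey control box (100 x 75 x 28 mm) beside the wheel. It is pressed straight down against a spring.
- start (a joint): Travel of the start button in m: 0 up, 0.006 fully down (about 5 N); it springs back.
- small_bottle: Bystander: capped amber bottle, 30 mm diameter, 58 mm tall, loose, just beyond the control box (its centre 85 to 105 mm from the button). Origin at the centre of its underside.
- weight: Bystander: brass cylinder, 28 mm diameter, 30 mm tall, loose, just in front of the control box (its centre 80 to 100 mm from the button). Origin at the centre of its underside.
- spatula: Bystander: spatula 170 mm long lying on the table at the left. Origin under its middle.
- wash_bottle: Bystander: white bottle with orange cap, 60 mm diameter, 150 mm tall, at the left. Origin at the centre of its underside.
- bowl: Bystander: white bowl, 90 mm wide, 40 mm tall, at the right. Origin at the centre of its underside.
- stock_bottle: Bystander: amber bottle, 56 mm diameter, 110 mm tall, at the right. Origin at the centre of its underside.
Mind the look-alikes: they are no part of the job. Leave any blue or pink look-alike of the tray_pot alone. Leave any purple or red look-alike of the open_jar alone.

How it is judged:
On the way, in this order (a step that is already met when the one before it is completed fails the run):
1. the open jar stands under the nozzle (mouth centre within 10 mm sideways), the wheel at rest (horizontal distance between open_jar_rim and nozzle below 0.01 m and velocity of joint wheel between -0.05 and 0.05 rad/s), for 0.3 s.
2. the start button is pressed down (more than 4.5 of its 6 mm) with the jar in place (value of joint start above 0.0045 m and horizontal distance between open_jar_rim and nozzle below 0.01 m), for 0.05 s.
At the end, for the whole second after the job is handed in: The open jar's mouth is within 10 mm sideways of the nozzle's axis, the wheel is at rest, the button is up again (under 1 mm), and the jar, bottle and pot stand upright (within 0.15 rad) in their dishes (all of step 1 and value of joint start below 0.001 m and angle between each of open_jar, tray_bottle, tray_pot's own z axis and vertical below 0.15 rad and height (world z) of open_jar between 0.034 and 0.048 m and linear speed of each of open_jar, tray_bottle, tray_pot below 0.02 m/s and height (world z) of tray_bottle between 0.034 and 0.048 m and height (world z) of tray_pot between 0.034 and 0.048 m); the robot touches nothing.
It fails at once if the start button is pressed (over 3 mm) while the open jar is not under the nozzle (within 12 mm) (value of joint start above 0.003 m and horizontal distance between open_jar_rim and nozzle above 0.012 m).
It fails at once if the robot pushes on the tray or its dishes (over 1 N) (contact force between any of the fingers, the arm and tray above 1 N).
It fails at once if the robot pushes on the jar, bottle or pot on the wheel (over 1 N) (contact force between any of the fingers, the arm and open_jar above 1 N or contact force between any of the fingers, the arm and tray_bottle above 1 N or contact force between any of the fingers, the arm and tray_pot above 1 N).
It fails at once if the jar, bottle or pot is lifted (over 15 mm), tipped (over 0.35 rad) or off its dish (height (world z) of any of open_jar, tray_bottle, tray_pot above 0.055 m or angle between any of open_jar, tray_bottle, tray_pot's own z axis and vertical above 0.35 rad or height (world z) of any of open_jar, tray_bottle, tray_pot below 0.03 m).
It fails at once if a bystander on the table is moved (over 20 mm; 30 mm for those at the sides) (distance of any of small_bottle, weight from where it was at the start of the episode above 0.02 m or distance of any of spatula, wash_bottle, bowl, stock_bottle from where it was at the start of the episode above 0.03 m).
It also fails if it takes over 58 s, if anything falls off the work surface, if the arm or the gripper's body presses on something with over 40 N, if the wrist force passes 120 N, or if a joint passes its speed limit or range.

ROBOT

A 6-joint arm with a two-finger parallel gripper is mounted at the origin on the work surface. World frame = base frame: x ahead of the robot, y to its left, z up, the work surface at z = 0. Lengths are in m, angles in rad, forces in N, time in s.
With the tool pointing down it reaches from about 0.35 to 0.975 m from the base axis. Payload 4.9 kg.
Tool frame: the origin (TCP) lies at the very end of the fingers, on their centre line; the grasp point (between the pads) lies 19 mm behind it; z points along the fingers, y is the line along which they close (so a half turn about z gives the same grasp; the last joint's range is limited). The gripper opens to 85 mm and grips with 20 to 120 N. Pads are 22 mm wide; open, the fingers measure 114 mm over their backs; the gripper's body (76 mm by 85 mm) begins 54 mm behind the grasp point. The pads swing forward as they close: fully open they stand 13 mm farther back than shut.
Start: joints at [0.984, 0.053, 1.613, -0, 1.476, -0.119], TCP at [0.282, 0.558, 0.231] pointing down, gripper open.
Joint ranges: [-3.01, 3.01], [-1.01, 2.22], [0.06, 2.58], [-1.02, 4.17], [0.09, 2.62], [-3.14, 3.14]. Speed limits (rad/s): [2.57, 2.57, 3.14, 3.14, 3.14, 3.14].

INTERFACE

Orientations are given as a unit quaternion [w, x, y, z].
In Python, from plant import state, optics, ticket, nets gives the robot as it stands. The module is installed in compiled form; this text tells all that it offers.
- The arm moves only by the shell command python3 -m inch 'ROWS' [OPENING]. ROWS is JSON, a list of rows, each an object of numbers: "dx", "dy", "dz": the shift along the tool's x, y, z as a fraction of full scale; "rx", "ry", "rz": the turn, a rotation vector about the tool's x, y, z as a fraction of full scale. In form: [{"dx": .., "dy": .., "dz": .., "rx": .., "ry": .., "rz": ..}, ...]. A call has 1 to 5 rows; each row is the pose to reach, as a shift and turn from the pose commanded when the call began, along the tool's axes at that moment; what a row does not reach only later rows make up. Full scale, the value 1, is 0.8 m for a shift and 1.5 rad for a turn. A row lasts 1/10 s, in which the tool goes at most 50 mm and 8.59 degrees, less where a joint would pass 70% of its speed; a pose out of reach is approached as far as the arm can. A call with a number of a shift or a turn outside -1 to 1 is refused whole. A call with a gripper value outside its range is refused whole. OPENING is the opening, from -1 (shut) to 1 (fully open), set as the call begins (- or left out, the last holds). The fingers move at their own pace and stop on an object; the grip force is fixed at half the most. Time passes only in rows, so rows that repeat a pose let the fingers close. It gives the time, the measured TCP pose, the force, the opening and the grip force at its end, in the units of the state.
- state(): the state, without advancing time (a new reading comes with each control period).
- optics.grab_frame(name): name is "scene" or "side" or "wrist"; returns the picture (420x560x3 uint8, red, green, blue); there is no depth.
- optics.camera_info(name): a dict with "fx", "fy", "cx", "cy" (pixels), "R" (3x3) and "t" (3): a world point X has camera coordinates R X + t. Camera axes: x right, y down, z forward; pixel columns grow to the right and rows downward; lengths in m; the calibration is good to about 2 mm. A picture is of the moment at which its call begins: read the wrist's pose just before it. camera_info takes no time and is no camera call; for the wrist camera it gives the pose at the moment of the call.
- ticket.job_done(): hands the job in; it is judged then, once.
Trained networks look in the newest picture that a camera, given by its name, has taken for a name from the list of things; names that differ only in an ending like _2 or _b are one class to them, and where a whole thing is asked for, a point or a joint stands for the part that bears it (a point fixed in the world has none). Each returns a list of dicts, best first, with "confidence" (0 to 1); they miss things now and then, are a little off and sometimes report something else, mostly with a low value. They report only what shows in the picture. A call takes as long as a camera call. They do not tell look-alikes from the thing itself.
- nets.boxes_of(camera, name): "bbox" ([centre column, centre row, width, height] in pixels, round what is visible of it).
- nets.outline_of(camera, name): "pixels" (420x560 bool, what is visible of it) and "bbox" ([centre column, centre row, width, height] in pixels, round what is visible of it).
The state is a dict: "time": time; "joint_pos": joint angles; "joint_vel": joint speeds; "joint_efforts": joint torques, N m; "tool_pos": TCP position; "tool_rot": TCP orientation; "contact_force": force on the tool from outside, world axes, zero at the start; "ft_torque": the same for the moment, N m; "gripper_width": opening from 0.0 (shut) to 1.0 (fully open); "grasp_force": force on a finger pad.
Only numpy, scipy, OpenCV 4.12 (cv2) and the standard library are available. Lean on these libraries where they do the work, as an engineer would, in place of code of your own. Each camera call takes 0.05 s, during which the arm holds its last target. There are 200 camera calls.

## Working session

There is one attempt and no reset: what is moved stays moved. The work goes in short steps, Python scripts to look and compute and a shell command to move; the robot and the scene stay as the last step left them, time stands still between calls to the robot, and variables do not carry over. Pictures are saved under pics/ and viewed, at most 10 in all, crops included, and the job is handed in when it is done.

```bash
mkdir -p pics
cat > h.py <<'E'
import numpy as np, cv2
from plant import state, optics, ticket, nets
def grab(n,f):
    im=optics.grab_frame(n); cv2.imwrite('pics/'+f,im[:,:,::-1]); return im
def ray(n,uv):
    c=optics.camera_info(n);R=np.array(c['R']);t=np.array(c['t'])
    d=R.T@np.array([(uv[0]-c['cx'])/c['fx'],(uv[1]-c['cy'])/c['fy'],1]);return -R.T@t,d
def atz(n,uv,z):
    o,d=ray(n,uv);return o+d*(z-o[2])/d[2]
def proj(n,X):
    c=optics.camera_info(n);p=np.array(c['R'])@np.array(X)+np.array(c['t']);return np.array([c['fx']*p[0]/p[2]+c['cx'],c['fy']*p[1]/p[2]+c['cy']])
E
python3 - <<'E'
from h import *
a=grab('scene','s0.png')
for n in ['wheel_hub','tray','open_jar','tray_bottle','tray_pot','start_top','small_bottle','weight','nozzle']:
    for k in nets.boxes_of('scene',n)[:3]: print('sc',n,round(k['confidence'],2),np.round(k['bbox']))
b=grab('side','d0.png')
for n in ['wheel_hub','tray','open_jar','tray_bottle','tray_pot','start_top','small_bottle','weight']:
    for k in nets.boxes_of('side',n)[:3]: print('si',n,round(k['confidence'],2),np.round(k['bbox']))
for n in ['scene','side']:print(n,-np.array(optics.camera_info(n)['R']).T@optics.camera_info(n)['t'])
s=state();print(s['time'],s['tool_pos'],s['tool_rot'])
E
```

```text
sc wheel_hub 0.64 [329. 180.  79.  75.]
sc tray 0.92 [326. 192.  75.  53.]
sc open_jar 0.78 [278. 164.  15.  19.]
sc open_jar 0.56 [296. 181.  12.  20.]
sc open_jar 0.51 [267. 185.  16.  22.]
sc tray_bottle 0.69 [356. 203.  16.  20.]
sc tray_pot 0.61 [369. 154.  10.  16.]
sc tray_pot 0.57 [372. 140.  11.  11.]
sc tray_pot 0.4 [327. 181.  78.  80.]
sc start_top 0.66 [264. 269.   7.  14.]
sc small_bottle 0.53 [291. 283.  11.  14.]
sc weight 0.24 [327. 195.  71.  57.]
sc nozzle 0.91 [360. 194.  92.  46.]
si wheel_hub 0.7 [291. 179.   5.  11.]
si wheel_hub 0.55 [241. 265. 102. 104.]
si tray 0.58 [245. 276.  89.  83.]
si open_jar 0.58 [313. 301.  14.  19.]
si tray_bottle 0.48 [210. 233.  20.  19.]
si tray_pot 0.85 [190. 341.  19.  21.]
si tray_pot 0.74 [212. 302.  17.  17.]
si tray_pot 0.63 [180. 378.  22.  23.]
si start_top 0.53 [290. 179.  10.   5.]
si weight 0.52 [320. 185.   5.   8.]
scene [ 1.06682765 -0.80799111  1.33678568]
side [0.20082183 0.68459177 0.92833015]
0.95 [0.28185332 0.5578273  0.23134314] [3.32911060e-05 2.31786230e-01 9.72766746e-01 2.12846683e-05]
```

View pics/s0.png

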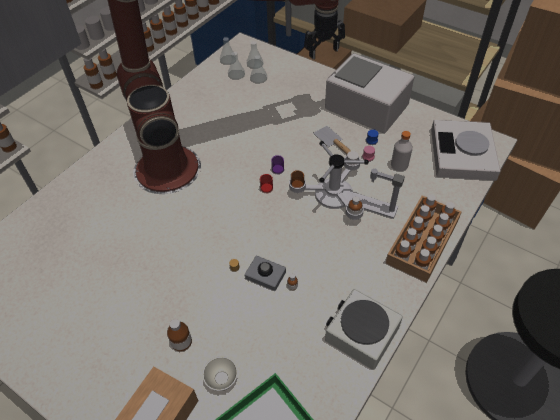

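View pics/d0.png

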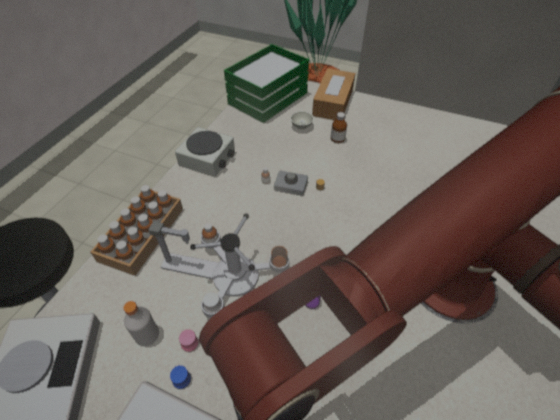

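The scene view shows the hub near (337,161), open amber jar at (297,181), the capped bottle at (356,206) and the nozzle column at (394,195). The button is at (265,268). The side view has the hub at (231,242) and the open jar at (279,258). I'll zoom in on both.

Run:
```python
import cv2,numpy as np
a=cv2.imread('pics/s0.png')[130:230,280:410];b=cv2.imread('pics/d0.png')[200:310,150:310]
a=cv2.resize(a,None,fx=6,fy=6,interpolation=2)[:600,:780];b=cv2.resize(b,None,fx=5,fy=5,interpolation=2)
cv2.imwrite('pics/s0c.png',a);cv2.imwrite('pics/d0c.png',b)
```

```text
(no output)
```

View pics/s0c.png

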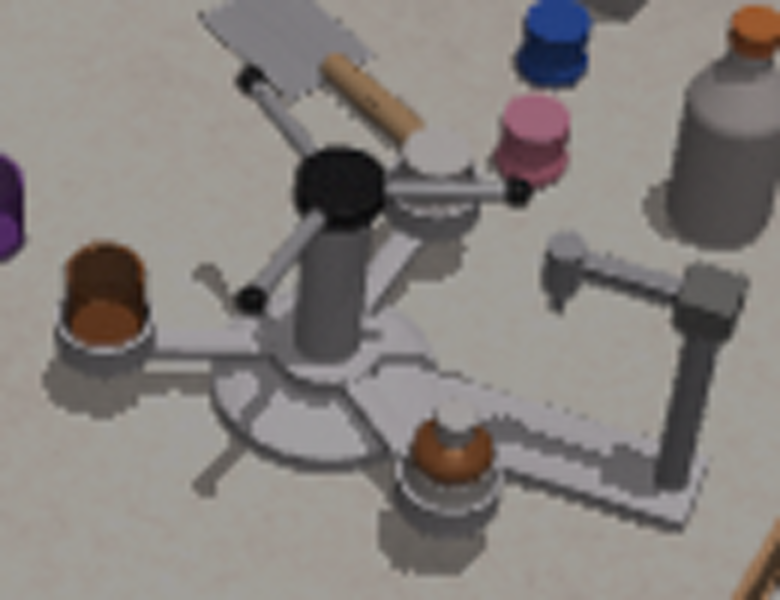

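View pics/d0c.png

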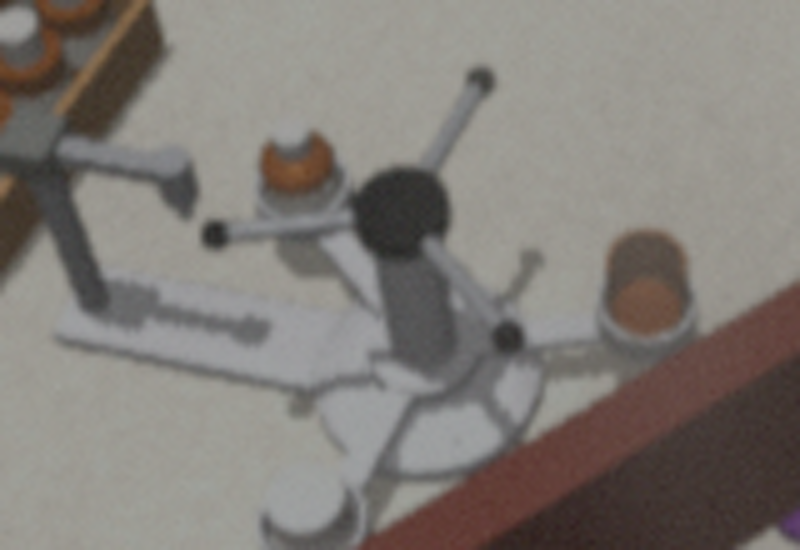

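The scene crop shows spoke balls at (252,80), (518,191) and (251,299), the jar mouth at about (105,270) and the nozzle tip at (558,308). The side crop has balls at (480,80), (216,235) and (508,337), and the nozzle tip at (187,213). Next I fit the known geometry to these.

Run:
```python
from h import *
from scipy.optimize import least_squares
S=lambda x,y:np.array([280+(x+.5)/6-.5,130+(y+.5)/6-.5])
D=lambda x,y:np.array([150+(x+.5)/5-.5,200+(y+.5)/5-.5])
obs=[('scene',[S(252,80),S(518,191),S(251,299)],S(105,270),S(558,308)),('side',[D(480,80),D(216,235),D(508,337)],D(648,262),D(187,213))]
for n,b,j,z in obs: print(n,[np.round(atz(n,p,.155)[:2],3) for p in b],np.round(atz(n,j,.09)[:2],3),np.round(atz(n,z,.116)[:2],3))
B=np.mean([[atz(n,p,.155)[:2] for p in b] for n,b,_,_ in obs if n=='scene'][0],0)
J=atz('scene',obs[0][2],.09)[:2]
N=atz('scene',obs[0][3],.116)[:2]
a=lambda v:np.arctan2(v[1],v[0])
def model(p):
    h=p[:2];r=[]
    P=lambda ang,R,z:[h[0]+R*np.cos(ang),h[1]+R*np.sin(ang),z]
    for n,b,j,z in obs:
        for q in b:
            r+=list(min((proj(n,P(p[2]+k*2*np.pi/3+np.pi/3,.09,.155))-q for k in range(3)),key=np.linalg.norm))
        r+=list(proj(n,P(p[2],.12,.09))-j)+list(proj(n,P(p[3],.12,.116))-z)
    return r
s=least_squares(model,[*B,a(J-B),a(N-B)])
p=s.x;print('hub',p[:2],'jar',np.degrees(p[2]),'noz',np.degrees(p[3]),np.round(s.fun,1))
print('nozzle',p[:2]+.12*np.array([np.cos(p[3]),np.sin(p[3])]))
print('turn',np.degrees((p[3]-p[2]+np.pi)%(2*np.pi)-np.pi))
for q in [(265,265)]:print('btn',atz('scene',q,.04))
print('btn side',atz('side',(291,177.5),.04),'small',atz('scene',(292.5,287),0),'weight',atz('scene',(234,268),0))
print('r',np.hypot(*p[:2]))
```

```text
scene [array([0.46 , 0.258]), array([0.616, 0.263]), array([0.542, 0.125])] [0.437 0.152] [0.658 0.236]
side [array([0.543, 0.125]), array([0.616, 0.263]), array([0.461, 0.258])] [0.437 0.153] [0.659 0.236]
hub [0.53980437 0.21527384] jar -148.3985739540784 noz 9.964952925755615 [ 0.2 -0.   0.   0.1  0.3  0.   0.2 -0.1 -0.1  0.   0.2  0.3  0.1 -0.1
  0.2 -0.  -0.3 -0.2  0.1  0.1]
nozzle [0.65799403 0.23603933]
turn 158.363526879834
btn [ 0.52926806 -0.15628285  0.04      ]
btn side [ 0.53222149 -0.16132154  0.04      ] small [ 0.62235136 -0.1534208   0.        ] weight [ 0.44219968 -0.19562069  0.        ]
r 0.581146784612344
```

The fit is good to about 0.3 px: hub at (0.540, 0.215), and the jar has to turn +158.4°. I'll push the spoke at 151.6° with the closed finger and the tool turning along with the wheel. First comes the approach above the wheel.

```bash
cat >> h.py <<'E'
from scipy.spatial.transform import Rotation as Ro
HUB=np.array([.5398,.2153])
def rel(x,y,z,psi):
    "shift/turn fractions from the present pose to TCP xyz, tool down with tool y at psi deg"
    s=state();w=s['tool_rot'];R=Ro.from_quat([w[1],w[2],w[3],w[0]])
    a=np.radians(psi);Y=np.array([np.cos(a),np.sin(a),0]);Z=np.array([0,0,-1.]);T=Ro.from_matrix(np.c_[np.cross(Y,Z),Y,Z])
    d=R.inv().apply(np.array([x,y,z])-s['tool_pos'])/.8;r=(R.inv()*T).as_rotvec()/1.5
    M=R.as_matrix();print('t',s['time'],'tcp',np.round(s['tool_pos'],4),'psi',np.round(np.degrees(np.arctan2(M[1,1],M[0,1])),2),'q6',round(s['joint_pos'][5],2),'F',np.round(s['contact_force'],1),'g',s['gripper_width'])
    print('d',np.round(d,4),'r',np.round(r,4))
E
python3 -m inch '[{"dx":-0.08,"dy":-0.04,"rz":0.1},{"dx":-0.16,"dy":-0.08,"rz":0.2},{"dx":-0.24,"dy":-0.12,"rz":0.3},{"dx":-0.32,"dy":-0.16,"rz":0.4},{"dx":-0.36,"dy":-0.18,"rz":0.5}]' -1
python3 -c "
from h import *
rel(.4994,.2667,.200,-28.4)"
```

```text
t 0.95 tcp [0.2819 0.5578 0.2313] psi 63.2 q6 -0.12 F [ 0.5 -0.8  0.3] g 0.9932926745546093
d [-0.4068 -0.2022  0.0392] r [ 1.0000e-04 -0.0000e+00  1.0658e+00]validation failed for argument at $[0]...
```

```bash
python3 -m inch '[{"dx":-0.06,"dy":-0.03,"dz":0,"rx":0,"ry":0,"rz":0.1},{"dx":-0.11,"dy":-0.055,"dz":0,"rx":0,"ry":0,"rz":0.2},{"dx":-0.16,"dy":-0.08,"dz":0,"rx":0,"ry":0,"rz":0.3},{"dx":-0.21,"dy":-0.105,"dz":0,"rx":0,"ry":0,"rz":0.4},{"dx":-0.26,"dy":-0.13,"dz":0,"rx":0,"ry":0,"rz":0.5}]' -1
python3 -c "
from h import *
rel(.4994,.2667,.200,-28.4)"
```

```text
time: 1.45
tool_pos: [0.4214, 0.3697, 0.2315]
tool_rot: [0.0, 0.574, 0.819, 0.0]
contact_force: [0.0, 0.8, 0.1]
gripper_width: 0.144
grasp_force: 0.0
t 1.45 tcp [0.4214 0.3697 0.2315] psi 19.89 q6 0.24 F [0.  0.8 0.1] g 0.14368530118782996
d [-0.1543  0.0479  0.0394] r [ 3.000e-04 -3.000e-04  5.618e-01]
```

```bash
python3 -m inch '[{"dx":-0.04,"dy":0.012,"dz":0,"rx":0,"ry":0,"rz":0.095},{"dx":-0.08,"dy":0.024,"dz":0,"rx":0,"ry":0,"rz":0.19},{"dx":-0.12,"dy":0.036,"dz":0.01,"rx":0,"ry":0,"rz":0.285},{"dx":-0.1543,"dy":0.048,"dz":0.025,"rx":0,"ry":0,"rz":0.38},{"dx":-0.1543,"dy":0.048,"dz":0.04,"rx":0,"ry":0,"rz":0.475}]'
python3 -m inch '[{"dx":0,"dy":0,"dz":0,"rx":0,"ry":0,"rz":0.087},{"dx":0,"dy":0,"dz":0,"rx":0,"ry":0,"rz":0.087}]'
python3 - <<'E'
from h import *
rel(.4994,.2667,.130,-28.4)
grab('wrist','w0.png')
E
```

```text
time: 1.95
tool_pos: [0.5014, 0.2662, 0.1994]
tool_rot: [0.001, 0.825, 0.565, 0.001]
contact_force: [-0.0, -0.0, -0.0]
gripper_width: -0.002
grasp_force: 0.0
time: 2.15
tool_pos: [0.4992, 0.2682, 0.1987]
tool_rot: [-0.0, 0.858, 0.514, -0.0]
contact_force: [0.1, -0.1, 0.1]
gripper_width: -0.001
grasp_force: 0.0
t 2.15 tcp [0.4992 0.2682 0.1987] psi -28.1 q6 0.85 F [ 0.1 -0.1  0.1] g -0.0008274740162968523
d [-0.0015  0.0011  0.0859] r [-0.0004  0.0005  0.0035]
```

View pics/w0.png

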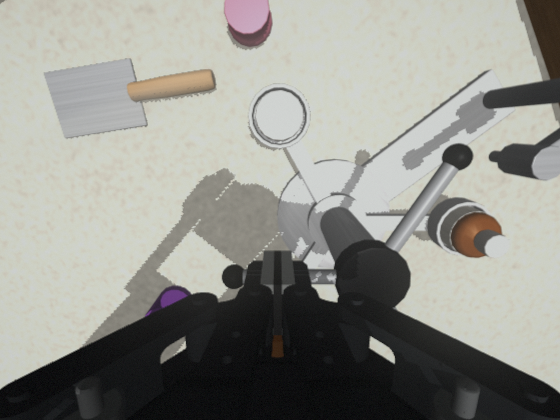

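The wrist view shows the closed fingertip at (278,260) just on the pot side of the target spoke, whose ball is at (233,276), at mid-spoke. That matches the plan, so I lower the finger and compute the arc rows.

```bash
python3 -m inch '[{"dx":-0.001,"dy":0.001,"dz":0.02,"rx":0,"ry":0,"rz":0.003},{"dx":-0.0015,"dy":0.001,"dz":0.04,"rx":0,"ry":0,"rz":0.003},{"dx":-0.0015,"dy":0.001,"dz":0.06,"rx":0,"ry":0,"rz":0.003},{"dx":-0.0015,"dy":0.001,"dz":0.08,"rx":0,"ry":0,"rz":0.003},{"dx":-0.0015,"dy":0.001,"dz":0.083,"rx":0,"ry":0,"rz":0.003}]'
python3 -m inch '[{"dx":-0.003,"dy":0,"dz":0,"rx":0,"ry":0,"rz":0},{"dx":-0.006,"dy":0,"dz":0,"rx":0,"ry":0,"rz":0},{"dx":-0.009,"dy":0,"dz":0,"rx":0,"ry":0,"rz":0},{"dx":-0.011,"dy":0,"dz":0,"rx":0,"ry":0,"rz":0},{"dx":-0.0125,"dy":0,"dz":0,"rx":0,"ry":0,"rz":0}]'
python3 - <<'E'
from h import *
rel(.4994,.2667,.130,-28.4)
for k in range(1,6):
    th=np.radians(-3.52*k);v=np.array([.016,-.060]);M=np.array([[np.cos(th),-np.sin(th)],[np.sin(th),np.cos(th)]])
    print(np.round((M@v-v)/.8,4),round(th/1.5,4))
E
```

```text
time: 2.7
tool_pos: [0.4973, 0.2665, 0.1289]
tool_rot: [-0.001, 0.859, 0.513, -0.003]
contact_force: [-0.4, 0.5, 0.9]
gripper_width: -0.0
grasp_force: 0.0
time: 3.2
tool_pos: [0.495, 0.2583, 0.1336]
tool_rot: [0.0, 0.859, 0.512, 0.001]
contact_force: [-0.0, 0.5, 0.6]
gripper_width: 0.001
grasp_force: 0.0
t 3.2 tcp [0.495  0.2583 0.1336] psi -28.34 q6 0.84 F [-0.   0.5  0.6] g 0.0014496140468298366
d [ 0.0118 -0.0001  0.0045] r [ 0.0005 -0.0006  0.0007]
[-0.0046 -0.0011] -0.041
[-0.0093 -0.0019] -0.0819
[-0.0141 -0.0024] -0.1229
[-0.0188 -0.0026] -0.1638
[-0.0236 -0.0025] -0.2048
```

```bash
python3 -m inch '[{"dx":-0.0046,"dy":-0.0011,"dz":0,"rx":0,"ry":0,"rz":-0.041},{"dx":-0.0093,"dy":-0.0019,"dz":0,"rx":0,"ry":0,"rz":-0.0819},{"dx":-0.0141,"dy":-0.0024,"dz":0,"rx":0,"ry":0,"rz":-0.1229},{"dx":-0.0188,"dy":-0.0026,"dz":0,"rx":0,"ry":0,"rz":-0.1638},{"dx":-0.0236,"dy":-0.0025,"dz":0,"rx":0,"ry":0,"rz":-0.2048}]'
python3 -m inch '[{"dx":-0.0046,"dy":-0.0011,"dz":0,"rx":0,"ry":0,"rz":-0.041},{"dx":-0.0093,"dy":-0.0019,"dz":0,"rx":0,"ry":0,"rz":-0.0819},{"dx":-0.0141,"dy":-0.0024,"dz":0,"rx":0,"ry":0,"rz":-0.1229},{"dx":-0.0188,"dy":-0.0026,"dz":0,"rx":0,"ry":0,"rz":-0.1638},{"dx":-0.0236,"dy":-0.0025,"dz":0,"rx":0,"ry":0,"rz":-0.2048}]'
cat >> h.py <<'E'
def wf():
    "finger in the tool-turned wheel frame: radial, CW offset (nominal .060,.016)"
    s=state();w=s['tool_rot'];M=Ro.from_quat([w[1],w[2],w[3],w[0]]).as_matrix()
    v=np.array(s['tool_pos'])[:2]-HUB;a=np.degrees(np.arctan2(M[1,1],M[0,1]))+180
    print('spoke',a,'radial',-v@M[:2,1],'cw',v@M[:2,0],'F',s['contact_force'])
E
python3 - <<'E'
from h import *
wf();rel(.4994,.2667,.130,-28.4)
grab('scene','s1.png')
print(grab('scene','s1.png').shape)
c=cv2.imread('pics/s1.png')[100:240,250:420];cv2.imwrite('pics/s1c.png',cv2.resize(c,None,fx=4,fy=4,interpolation=2))
E
```

```text
time: 3.7
tool_pos: [0.4845, 0.2437, 0.1336]
tool_rot: [-0.0, 0.769, 0.639, 0.002]
contact_force: [1.4, 4.1, -0.4]
gripper_width: -0.002
grasp_force: 2.0
time: 4.2
tool_pos: [0.4786, 0.2256, 0.1336]
tool_rot: [-0.001, 0.662, 0.749, 0.001]
contact_force: [-0.5, 3.3, -0.4]
gripper_width: -0.0
grasp_force: 2.0
spoke 187.01853488335624 radial 0.059484018440889935 cw 0.017694444949294976 F [-0.53025912  3.27212313 -0.43268502]
t 4.2 tcp [0.4786 0.2256 0.1336] psi 7.02 q6 0.18 F [-0.5  3.3 -0.4] g -9.523064484171801e-05
d [0.0478 0.0321 0.0046] r [ 3.000e-04 -2.100e-03  4.121e-01]
(420, 560, 3)
```

View pics/s1c.png

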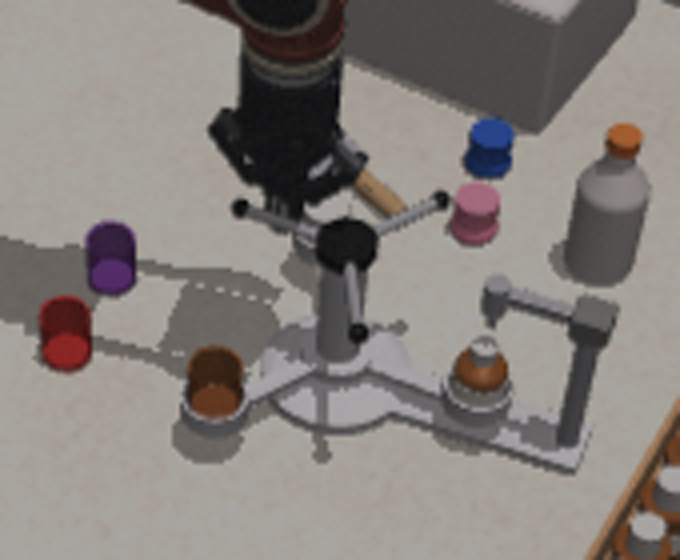

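The scene crop shows the wheel turned counterclockwise, with balls at (240,208), (358,333) and (441,200) and everything still standing. The push works, so I continue.

```bash
cat >> h.py <<'E'
from scipy.optimize import minimize_scalar
def spoke(n,uvs):
    "spoke angle (deg mod 120) from ball pixels"
    f=[np.degrees(np.arctan2(*(atz(n,p,.155)[:2]-HUB)[::-1])) for p in uvs];return np.round(f,1),[round(np.hypot(*(atz(n,p,.155)[:2]-HUB)),4) for p in uvs]
E
python3 -c "
from h import *
print(spoke('scene',[(250+(x+.5)/4-.5,100+(y+.5)/4-.5) for x,y in [(240,208),(358,333),(441,200)]]))"
python3 -m inch '[{"dx":-0.0046,"dy":-0.0011,"dz":0,"rx":0,"ry":0,"rz":-0.041},{"dx":-0.0093,"dy":-0.0019,"dz":0,"rx":0,"ry":0,"rz":-0.0819},{"dx":-0.0141,"dy":-0.0024,"dz":0,"rx":0,"ry":0,"rz":-0.1229},{"dx":-0.0188,"dy":-0.0026,"dz":0,"rx":0,"ry":0,"rz":-0.1638},{"dx":-0.0236,"dy":-0.0025,"dz":0,"rx":0,"ry":0,"rz":-0.2048}]'
python3 -m inch '[{"dx":-0.0046,"dy":-0.0011,"dz":0,"rx":0,"ry":0,"rz":-0.041},{"dx":-0.0093,"dy":-0.0019,"dz":0,"rx":0,"ry":0,"rz":-0.0819},{"dx":-0.0141,"dy":-0.0024,"dz":0,"rx":0,"ry":0,"rz":-0.1229},{"dx":-0.0188,"dy":-0.0026,"dz":0,"rx":0,"ry":0,"rz":-0.1638},{"dx":-0.0236,"dy":-0.0025,"dz":0,"rx":0,"ry":0,"rz":-0.2048}]'
python3 -m inch '[{"dx":-0.0046,"dy":-0.0011,"dz":0,"rx":0,"ry":0,"rz":-0.041},{"dx":-0.0093,"dy":-0.0019,"dz":0,"rx":0,"ry":0,"rz":-0.0819},{"dx":-0.0141,"dy":-0.0024,"dz":0,"rx":0,"ry":0,"rz":-0.1229},{"dx":-0.0188,"dy":-0.0026,"dz":0,"rx":0,"ry":0,"rz":-0.1638},{"dx":-0.0236,"dy":-0.0025,"dz":0,"rx":0,"ry":0,"rz":-0.2048}]'
python3 -c "
from h import *
wf()"
```

```text
(array([-173. ,  -54.3,   66.3]), [np.float64(0.091), np.float64(0.0903), np.float64(0.0898)])
time: 4.8
tool_pos: [0.4785, 0.2064, 0.1334]
tool_rot: [-0.001, 0.541, 0.841, 0.001]
contact_force: [-2.5, 4.4, 1.1]
gripper_width: 0.004
grasp_force: 2.0
time: 5.3
tool_pos: [0.4842, 0.1881, 0.1333]
tool_rot: [-0.001, 0.406, 0.914, 0.0]
contact_force: [-3.7, 2.9, 2.5]
gripper_width: 0.003
grasp_force: 2.1
time: 5.8
tool_pos: [0.4952, 0.1724, 0.1332]
tool_rot: [-0.001, 0.261, 0.965, -0.0]
contact_force: [-4.1, 1.6, 3.6]
gripper_width: -0.002
grasp_force: 2.1
spoke 239.741060227299 radial 0.05953036108534634 cw 0.016948015756506802 F [-4.0700083   1.60723597  3.57023857]
```

```bash
python3 -m inch '[{"dx":-0.0046,"dy":-0.0011,"dz":0,"rx":0,"ry":0,"rz":-0.041},{"dx":-0.0093,"dy":-0.0019,"dz":0,"rx":0,"ry":0,"rz":-0.0819},{"dx":-0.0141,"dy":-0.0024,"dz":0,"rx":0,"ry":0,"rz":-0.1229},{"dx":-0.0188,"dy":-0.0026,"dz":0,"rx":0,"ry":0,"rz":-0.1638},{"dx":-0.0236,"dy":-0.0025,"dz":0,"rx":0,"ry":0,"rz":-0.2048}]'
python3 -m inch '[{"dx":-0.0046,"dy":-0.0011,"dz":0,"rx":0,"ry":0,"rz":-0.041},{"dx":-0.0093,"dy":-0.0019,"dz":0,"rx":0,"ry":0,"rz":-0.0819},{"dx":-0.0141,"dy":-0.0024,"dz":0,"rx":0,"ry":0,"rz":-0.1229},{"dx":-0.0188,"dy":-0.0026,"dz":0,"rx":0,"ry":0,"rz":-0.1638},{"dx":-0.0236,"dy":-0.0025,"dz":0,"rx":0,"ry":0,"rz":-0.2048}]'
python3 -m inch '[{"dx":-0.0046,"dy":-0.0011,"dz":0,"rx":0,"ry":0,"rz":-0.041},{"dx":-0.0093,"dy":-0.0019,"dz":0,"rx":0,"ry":0,"rz":-0.0819},{"dx":-0.0141,"dy":-0.0024,"dz":0,"rx":0,"ry":0,"rz":-0.1229},{"dx":-0.0188,"dy":-0.0026,"dz":0,"rx":0,"ry":0,"rz":-0.1638},{"dx":-0.0188,"dy":-0.0026,"dz":0,"rx":0,"ry":0,"rz":-0.1638}]'
python3 -c "
from h import *
wf()
grab('scene','s2.png');grab('side','d2.png')
c=cv2.imread('pics/s2.png')[130:230,280:410];d=cv2.imread('pics/d2.png')[200:310,150:310]
c=cv2.resize(c,(520,400),interpolation=2);
d=cv2.resize(d,(582,400),interpolation=2)
c=cv2.resize(c,(390,300));cv2.imwrite('pics/s2c.png',cv2.resize(cv2.imread('pics/s2.png')[130:230,280:410],None,fx=6,fy=6,interpolation=2))
"
```

```text
time: 6.3
tool_pos: [0.5104, 0.1608, 0.1331]
tool_rot: [-0.001, 0.11, 0.994, -0.0]
contact_force: [-4.6, 0.1, 3.4]
gripper_width: 0.002
grasp_force: 2.1
time: 6.8
tool_pos: [0.5285, 0.1543, 0.1331]
tool_rot: [-0.001, -0.043, 0.999, -0.001]
contact_force: [-4.1, -2.3, 3.3]
gripper_width: 0.002
grasp_force: 2.1
time: 7.3
tool_pos: [0.5446, 0.1537, 0.133]
tool_rot: [-0.0, -0.164, 0.986, -0.0]
contact_force: [0.6, 0.1, -0.8]
gripper_width: 0.002
grasp_force: 0.2
spoke 288.86728709239316 radial 0.05984542706374489 cw 0.015395586599328413 F [ 0.58273637  0.05934489 -0.78921727]
```

View pics/s2c.png

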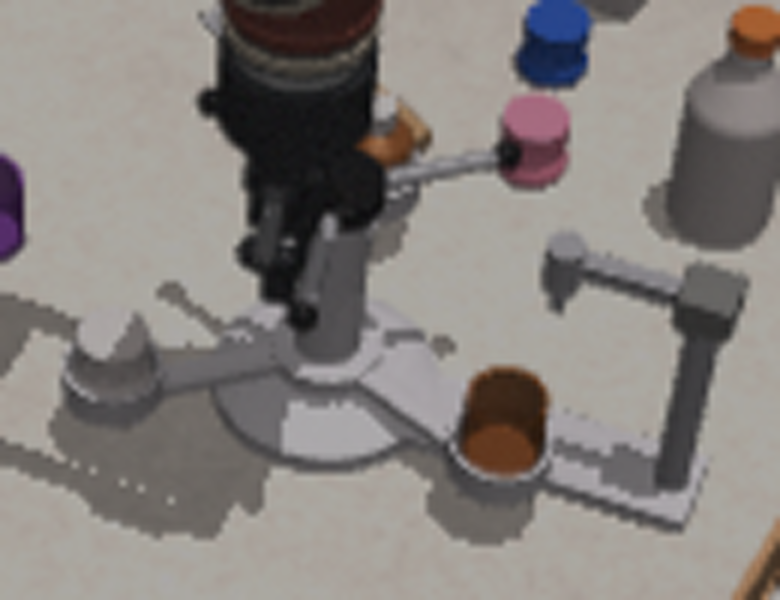

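The scene crop shows the jar mouth at about (507,395), approaching the nozzle, with balls at (303,314) and (509,155).

```bash
python3 -c "
from h import *
S=lambda x,y:np.array([280+(x+.5)/6-.5,130+(y+.5)/6-.5])
print(spoke('scene',[S(303,314),S(509,155)]))
j=atz('scene',S(506,396),.09)[:2]-HUB;print(np.degrees(np.arctan2(j[1],j[0])),np.hypot(*j))
for k in range(1,6):
    th=np.radians(-3.1*k);v=np.array([.016,-.060]);M=np.array([[np.cos(th),-np.sin(th)],[np.sin(th),np.cos(th)]])
    print(np.round((M@v-v)/.8,4),round(th/1.5,4))
"
```

```text
(array([-71.5,  48.4]), [np.float64(0.0894), np.float64(0.0905)])
-11.850642258485713 0.11884178603646528
[-0.0041 -0.001 ] -0.0361
[-0.0082 -0.0017] -0.0721
[-0.0124 -0.0022] -0.1082
[-0.0166 -0.0025] -0.1443
[-0.0208 -0.0026] -0.1804
```

```bash
python3 -m inch '[{"dx":-0.0041,"dy":-0.001,"dz":0,"rx":0,"ry":0,"rz":-0.0361},{"dx":-0.0082,"dy":-0.0017,"dz":0,"rx":0,"ry":0,"rz":-0.0721},{"dx":-0.0124,"dy":-0.0022,"dz":0,"rx":0,"ry":0,"rz":-0.1082},{"dx":-0.0166,"dy":-0.0025,"dz":0,"rx":0,"ry":0,"rz":-0.1443},{"dx":-0.0208,"dy":-0.0026,"dz":0,"rx":0,"ry":0,"rz":-0.1804}]'
python3 -m inch '[{"dx":-0.0024,"dy":-0.0006,"dz":0,"rx":0,"ry":0,"rz":-0.021},{"dx":-0.0041,"dy":-0.001,"dz":0,"rx":0,"ry":0,"rz":-0.0361},{"dx":-0.0062,"dy":-0.0014,"dz":0,"rx":0,"ry":0,"rz":-0.055},{"dx":-0.0069,"dy":-0.0015,"dz":0,"rx":0,"ry":0,"rz":-0.061},{"dx":-0.0069,"dy":-0.0015,"dz":0,"rx":0,"ry":0,"rz":-0.061}]'
python3 -c "
from h import *
wf()
grab('scene','s3.png')
cv2.imwrite('pics/s3c.png',cv2.resize(cv2.imread('pics/s3.png')[130:230,280:410],None,fx=6,fy=6,interpolation=2))
"
```

```text
time: 7.9
tool_pos: [0.5601, 0.1571, 0.1328]
tool_rot: [-0.001, -0.296, 0.955, -0.0]
contact_force: [-2.7, -1.5, 2.0]
gripper_width: -0.0
grasp_force: 1.9
time: 8.4
tool_pos: [0.5661, 0.1597, 0.1329]
tool_rot: [0.0, -0.339, 0.941, -0.0]
contact_force: [-0.8, -1.5, -0.2]
gripper_width: 0.001
grasp_force: 0.7
spoke 309.6863081836138 radial 0.05959441874580859 cw 0.01527865855202909 F [-0.79678692 -1.51807418 -0.23476577]
```

View pics/s3c.png

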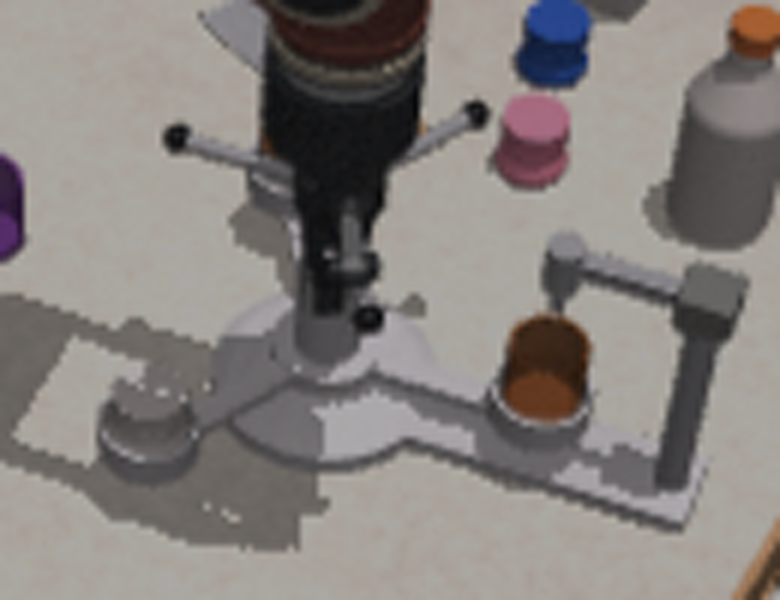

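The jar mouth is now at about (548,343), just under the nozzle tip at (558,308). The balls are at (177,138), (476,114) and (370,318). I'll check this numerically and work out the button moves.

```bash
python3 -c "
from h import *
S=lambda x,y:np.array([280+(x+.5)/6-.5,130+(y+.5)/6-.5])
print(spoke('scene',[S(177,138),S(476,114),S(370,318)]))
j=atz('scene',S(548,344),.09)[:2];print(j,np.degrees(np.arctan2(*(j-HUB)[::-1])),np.hypot(*(j-HUB)),np.hypot(*(j-[.658,.236])))
rel(.5661,.1597,.25,39)
# button: cap outlines
for n,f in (('scene','s0.png'),('side','d0.png')):
    c=cv2.imread('pics/'+f); c=c[245:300,225:305] if n=='scene' else c[160:200,255:330]
    cv2.imwrite('pics/b_%s.png'%n,cv2.resize(c,(560,385),interpolation=2) if n=='scene' else cv2.resize(c,None,fx=7,fy=7,interpolation=2))
a=cv2.imread('pics/b_scene.png');b=cv2.imread('pics/b_side.png')
o=np.zeros((600,560,3),np.uint8);o[:385]=a;b=cv2.resize(b,None,fx=.75,fy=.75);o[388:388+b.shape[0],:b.shape[1]]=b;cv2.imwrite('pics/b.png',o);print(b.shape)
"
```

```text
(array([-170.1,   69.6,  -50.2]), [np.float64(0.0908), np.float64(0.0902), np.float64(0.0896)])
[0.65712012 0.23377988] 8.951495029433476 0.1187666437008219 0.002388119557717422
t 8.45 tcp [0.5661 0.1597 0.1328] psi 129.68 q6 -2.11 F [-0.8 -2.6  0.2] g 0.00244285739830049
d [-1.000e-04 -0.000e+00 -1.465e-01] r [1.0000e-04 2.0000e-04 1.0551e+00]
(210, 394, 3)
```

View pics/b.png

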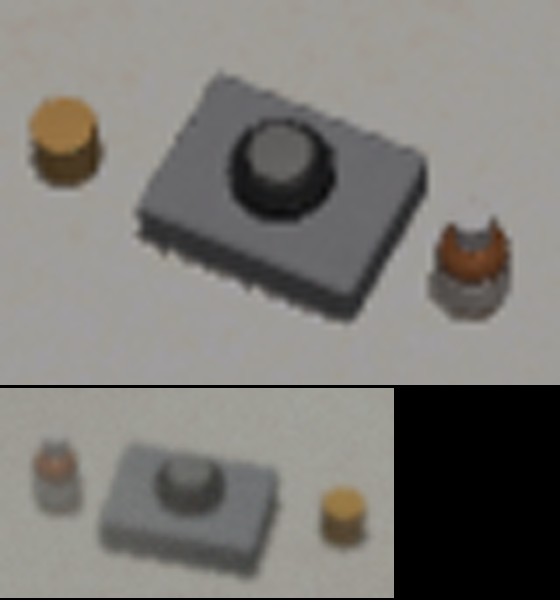

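Spoke at 309.7° against a target of 310.0°, and the jar is about 2 mm off the nozzle axis, so it's in place. The cap centre is at (282,150) in the scene part and (190,470) in the side part. I'll triangulate that, back off and lift.

```bash
python3 -m inch '[{"dx":0.004,"dy":0,"dz":0,"rx":0,"ry":0,"rz":0},{"dx":0.009,"dy":0,"dz":0,"rx":0,"ry":0,"rz":0},{"dx":0.009,"dy":0,"dz":-0.04,"rx":0,"ry":0,"rz":0},{"dx":0.009,"dy":0,"dz":-0.09,"rx":0,"ry":0,"rz":0},{"dx":0.009,"dy":0,"dz":-0.11,"rx":0,"ry":0,"rz":0}]'
python3 -c "
from h import *
a=(225+282.5/7-.5,245+150.5/7-.5);b=(255+190.5/5.25-.5,160+82.5/5.25-.5)
o1,d1=ray('scene',a);o2,d2=ray('side',b);k=np.linalg.lstsq(np.c_[d1,-d2],o2-o1,rcond=None)[0];P,Q=o1+k[0]*d1,o2+k[1]*d2
print(P,Q)
for z in (.035,.04,.045,.05,.055):print(z,atz('scene',a,z)[:2],atz('side',b,z)[:2])
for n,q in (('small',(469,300)),('weight',(66,165))):print(n,atz('scene',(225+q[0]/7,245+q[1]/7),.01)[:2])
rel((P[0]+Q[0])/2,(P[1]+Q[1])/2,.14,39)
"
```

```text
time: 8.95
tool_pos: [0.5621, 0.1553, 0.2256]
tool_rot: [0.003, -0.34, 0.941, -0.001]
contact_force: [-0.0, -0.2, 0.1]
gripper_width: 0.003
grasp_force: 0.0
[ 0.53414256 -0.16320265  0.04782762] [ 0.53394635 -0.1633088   0.04785561]
0.035 [ 0.52884132 -0.15678576] [ 0.53881023 -0.1756888 ]
0.04 [ 0.53090766 -0.15928696] [ 0.5369185  -0.17087378]
0.045 [ 0.532974   -0.16178816] [ 0.53502676 -0.16605876]
0.05 [ 0.53504034 -0.16428936] [ 0.53313503 -0.16124374]
0.055 [ 0.53710668 -0.16679056] [ 0.5312433  -0.15642872]
small [ 0.62604587 -0.16144775]
weight [ 0.44913632 -0.20107519]
t 8.95 tcp [0.5621 0.1553 0.2256] psi 129.7 q6 -2.12 F [-0.  -0.2  0.1] g 0.0025346930877991804
d [ 0.282  -0.2837  0.1062] r [0.0015 0.0049 1.0553]
```

```bash
python3 -m inch '[{"dx":0.035,"dy":-0.035,"dz":0,"rx":0,"ry":0,"rz":0},{"dx":0.07,"dy":-0.07,"dz":0,"rx":0,"ry":0,"rz":0},{"dx":0.11,"dy":-0.11,"dz":0,"rx":0,"ry":0,"rz":0},{"dx":0.15,"dy":-0.15,"dz":0,"rx":0,"ry":0,"rz":0},{"dx":0.18,"dy":-0.18,"dz":0,"rx":0,"ry":0,"rz":0}]'
python3 -m inch '[{"dx":0.03,"dy":-0.03,"dz":0,"rx":0,"ry":0,"rz":0},{"dx":0.065,"dy":-0.065,"dz":0.02,"rx":0,"ry":0,"rz":0},{"dx":0.09,"dy":-0.09,"dz":0.06,"rx":0,"ry":0,"rz":0},{"dx":0.1,"dy":-0.102,"dz":0.1,"rx":0,"ry":0,"rz":0},{"dx":0.1,"dy":-0.102,"dz":0.1,"rx":0,"ry":0,"rz":0}]'
python3 -m inch '[{"dx":0,"dy":0,"dz":0,"rx":0,"ry":0,"rz":0}]'
python3 -c "
from h import *
rel(.534,-.163,.055,129.7)
optics.grab_frame('wrist')
print(proj('wrist',[.534,-.163,.048]),[(round(k['confidence'],2),np.round(k['bbox'])) for k in nets.boxes_of('wrist','start_top')])"
```

```text
time: 9.45
tool_pos: [0.5409, -0.0498, 0.2204]
tool_rot: [-0.0, -0.339, 0.941, -0.0]
contact_force: [0.4, 0.2, -0.2]
gripper_width: 0.003
grasp_force: 0.0
time: 9.95
tool_pos: [0.5284, -0.1616, 0.135]
tool_rot: [-0.004, -0.338, 0.941, 0.004]
contact_force: [-0.6, 0.0, -1.0]
gripper_width: -0.0
grasp_force: 0.0
time: 10.05
tool_pos: [0.5317, -0.1612, 0.1403]
tool_rot: [-0.001, -0.339, 0.941, 0.001]
contact_force: [-0.0, -1.0, 0.1]
gripper_width: 0.003
grasp_force: 0.0
t 10.05 tcp [ 0.5317 -0.1612  0.1403] psi 129.67 q6 -2.69 F [-0.  -1.   0.1] g 0.002582331802339621
d [-0.0009 -0.0038  0.1066] r [ 0.0013 -0.0003 -0.0004]
[275.42861029 217.3772474 ] [(0.68, array([271., 216.,  38.,  35.]))]
```

The wrist camera agrees: the network puts the button at (271,216), against a predicted (275,217). I descend to just above it.

```bash
python3 -m inch '[{"dx":-0.0005,"dy":-0.002,"dz":0.03,"rx":0,"ry":0,"rz":0},{"dx":-0.001,"dy":-0.0038,"dz":0.06,"rx":0,"ry":0,"rz":0},{"dx":-0.001,"dy":-0.0038,"dz":0.085,"rx":0,"ry":0,"rz":0},{"dx":-0.001,"dy":-0.0038,"dz":0.1,"rx":0,"ry":0,"rz":0},{"dx":-0.001,"dy":-0.0038,"dz":0.104,"rx":0,"ry":0,"rz":0}]'
python3 -m inch '[{"dx":0,"dy":0,"dz":0.003,"rx":0,"ry":0,"rz":0},{"dx":0,"dy":0,"dz":0.006,"rx":0,"ry":0,"rz":0},{"dx":0,"dy":0,"dz":0.009,"rx":0,"ry":0,"rz":0},{"dx":0,"dy":0,"dz":0.011,"rx":0,"ry":0,"rz":0},{"dx":0,"dy":0,"dz":0.011,"rx":0,"ry":0,"rz":0}]'
```

```text
time: 10.65
tool_pos: [0.5349, -0.1628, 0.0576]
tool_rot: [-0.0, -0.34, 0.94, 0.0]
contact_force: [-0.6, -0.3, -0.2]
gripper_width: -0.003
grasp_force: 0.0
time: 11.15
tool_pos: [0.5352, -0.1637, 0.0494]
tool_rot: [0.0, -0.34, 0.941, -0.0]
contact_force: [-0.1, 0.7, 1.5]
gripper_width: 0.001
grasp_force: 0.8
```

```bash
python3 -m inch '[{"dx":0,"dy":0,"dz":0.002,"rx":0,"ry":0,"rz":0},{"dx":0,"dy":0,"dz":0.004,"rx":0,"ry":0,"rz":0},{"dx":0,"dy":0,"dz":0.005,"rx":0,"ry":0,"rz":0},{"dx":0,"dy":0,"dz":0.005,"rx":0,"ry":0,"rz":0}]'
python3 -m inch '[{"dx":0,"dy":0,"dz":0.001,"rx":0,"ry":0,"rz":0},{"dx":0,"dy":0,"dz":0.002,"rx":0,"ry":0,"rz":0},{"dx":0,"dy":0,"dz":0.002,"rx":0,"ry":0,"rz":0}]'
python3 -m inch '[{"dx":0,"dy":0,"dz":0.001,"rx":0,"ry":0,"rz":0},{"dx":0,"dy":0,"dz":0.002,"rx":0,"ry":0,"rz":0},{"dx":0,"dy":0,"dz":0.002,"rx":0,"ry":0,"rz":0}]'
```

```text
time: 11.55
tool_pos: [0.5353, -0.1637, 0.0454]
tool_rot: [0.0, -0.34, 0.941, -0.0]
contact_force: [0.5, 0.7, 2.5]
gripper_width: -0.002
grasp_force: 2.0
time: 11.85
tool_pos: [0.5353, -0.1637, 0.044]
tool_rot: [0.0, -0.34, 0.941, -0.0]
contact_force: [-0.6, 1.0, 6.7]
gripper_width: -0.001
grasp_force: 3.3
time: 12.15
tool_pos: [0.5354, -0.1637, 0.0439]
tool_rot: [0.0, -0.34, 0.941, -0.0]
contact_force: [-4.8, 1.9, 14.4]
gripper_width: -0.002
grasp_force: 7.4
```

It bottomed out at z = 0.044 with the force rising hard. I'll release in 1 mm steps and watch the force profile to confirm the full travel.

```bash
f(){ python3 -c "
from h import *
F=[];Z=[]
for i in range(4):
    optics.grab_frame('wrist');s=state();F.append(s['contact_force'][2]);Z.append(s['tool_pos'][2])
print(np.round(np.mean(Z),4),np.round(F,1),round(np.mean(F),2))"; }
python3 -m inch '[{"dx":0,"dy":0,"dz":-0.003,"rx":0,"ry":0,"rz":0}]' >/dev/null; f
python3 -m inch '[{"dx":0,"dy":0,"dz":-0.00125,"rx":0,"ry":0,"rz":0}]'>/dev/null; f
python3 -m inch '[{"dx":0,"dy":0,"dz":-0.0025,"rx":0,"ry":0,"rz":0}]'>/dev/null; f
python3 -m inch '[{"dx":0,"dy":0,"dz":-0.0025,"rx":0,"ry":0,"rz":0}]'>/dev/null; f
python3 -m inch '[{"dx":0,"dy":0,"dz":-0.00125,"rx":0,"ry":0,"rz":0}]'>/dev/null; f
python3 -m inch '[{"dx":0,"dy":0,"dz":-0.0025,"rx":0,"ry":0,"rz":0}]'>/dev/null; f
```

```text
0.0447 [4.2 3.4 4.  4.3] 3.97
0.0454 [3.7 3.6 4.2 4.5] 4.0
0.0471 [3.7 2.8 2.2 3. ] 2.92
0.0488 [2.3 2.8 2.6 2.2] 2.51
0.0497 [1.  1.2 1.7 1.5] 1.35
0.0518 [-0.   0.1  0.1  0.4] 0.14
```

The spring force runs from about 4–5 N at 44 mm down to nothing near 50 mm, which is the full 6 mm of travel. I lift clear, check the jar once more and hand in.

```bash
python3 -m inch '[{"dx":0,"dy":0,"dz":-0.03,"rx":0,"ry":0,"rz":0},{"dx":0,"dy":0,"dz":-0.08,"rx":0,"ry":0,"rz":0},{"dx":0,"dy":0,"dz":-0.13,"rx":0,"ry":0,"rz":0},{"dx":0,"dy":0,"dz":-0.16,"rx":0,"ry":0,"rz":0},{"dx":0,"dy":0,"dz":-0.16,"rx":0,"ry":0,"rz":0}]'
python3 -c "
from h import *
grab('scene','s4.png');a=cv2.imread('pics/s3.png').astype(int);b=cv2.imread('pics/s4.png').astype(int)
print('jar region change',np.abs(a-b)[180:205,360:385].mean())
c=np.uint8(b)[120:300,220:410];cv2.imwrite('pics/s4c.png',cv2.resize(c,None,fx=3.3,fy=3.3,interpolation=2))"
```

```text
time: 14.45
tool_pos: [0.5372, -0.1645, 0.1853]
tool_rot: [0.003, -0.34, 0.941, -0.003]
contact_force: [0.5, -0.3, -0.3]
gripper_width: 0.001
grasp_force: 0.0
jar region change 3.104
```

View pics/s4c.png

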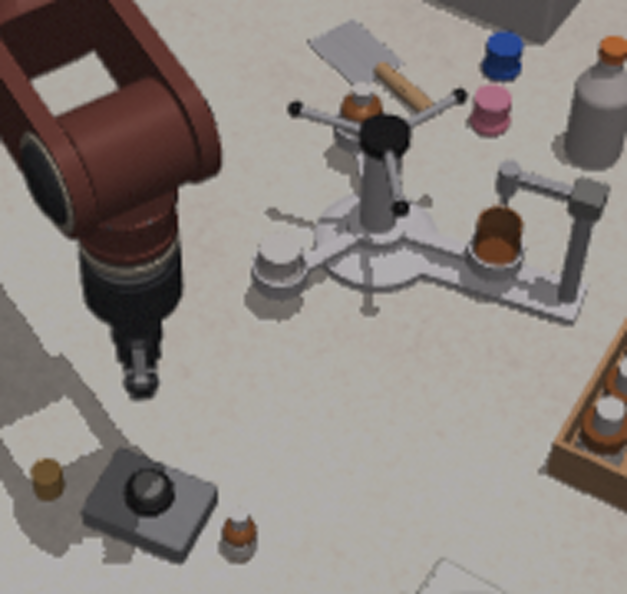

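The open jar, mouth at about (499,222), is still under the nozzle. The jar, bottle and pot all stand upright, the button is up and the arm is clear.

```bash
python3 -c "
from plant import ticket;print(ticket.job_done())"
```

```text
the job is handed in; nothing more can be done
None
```

The open jar stands about 2 mm off the nozzle's axis by my camera measurement, the start button was pressed its full 6 mm and came back up, nothing was knocked over, and the job is handed in; the hand-in gave no verdict.

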